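# Third hand at the lamp-plinth jig

### The arm

A 6-joint arm with a two-finger parallel gripper is mounted at the origin on the work surface. World frame = base frame: x ahead of the robot, y to its left, z up, the work surface at z = 0. Lengths are in m, angles in degrees, forces in N, time in s.
With the tool pointing down it reaches from about 0.375 to 0.9 m from the base axis. Payload 3.1 kg.
Tool frame: the origin (TCP) lies between the finger pads; the fingertips stand 11 mm ahead of it and the grasp point (between the pads) lies 8 mm behind it; z points along the fingers, y is the line along which they close (so a half turn about z gives the same grasp; the last joint's range is limited). The gripper opens to 87 mm and grips with 3 to 60 N. Pads are 19 mm wide; open, the fingers measure 117 mm over their backs; the gripper's body (75 mm by 190 mm) begins 51 mm behind the grasp point.
Start: joints at [-77.607, 30.224, 82.088, -0, 67.689, -10.227], TCP at [0.24, -0.577, 0.234] pointing down, gripper open.
Joint ranges: [-176.69, 176.69], [-43.24, 126.21], [12.49, 139.97], [-82, 262], [0, 151.66], [-163.58, 163.58]. Speed limits (degrees/s): [159.86, 159.86, 180, 180, 180, 180].

### API

Orientations are given as a 3x3 rotation matrix whose columns are the frame's x, y, z axes.
In Python, from rig import bot, viewer, workorder, models gives the robot as it stands.
- The arm moves only by the shell command python3 -m jog 'ROWS'. ROWS is JSON, a list of rows, each a list of 7 numbers: the opening, from 0 (shut) to 1 (fully open), then the shift along the tool's x, y, z in m, then the turn, a rotation vector about the tool's x, y, z in degrees. In form: [[claw, x, y, z, ax, ay, az], ...]. A call has 1 to 20 rows; each row is the pose to reach, as a shift and turn from the pose commanded when the call began, along the tool's axes at that moment; what a row does not reach only later rows make up. A row lasts 1/8 s, in which the tool goes at most 62.5 mm and 10.7 degrees, less where a joint would pass 70% of its speed; a pose out of reach is approached as far as the arm can. A call with a gripper value outside its range is refused whole. The fingers move at their own pace and stop on an object; the grip force is fixed at half the most. Time passes only in rows, so rows that repeat a pose let the fingers close. It gives the time, the measured TCP pose, the force, the opening and the grip force at its end, in the units of the state.
- bot.read_state(): the state, without advancing time (a new reading comes with each control period).
- viewer.capture(name): name is "scene" or "top"; returns (picture, depth): 400x640x3 uint8, blue, green, red; 400x640 float32, m along the optical axis (not along the pixel's ray), 0 where there is no reading.
- viewer.camera_info(name): a dict with "fx", "fy", "cx", "cy" (pixels), "world_to_cam" (4x4, takes a point from world to camera coordinates). Camera axes: x right, y down, z forward; pixel columns grow to the right and rows downward; lengths in m; the calibration is good to about 2 mm. A picture is of the moment at which its call begins. camera_info takes no time and is no camera call.
- workorder.hand_in(): hands the job in; it is judged then, once.
Trained networks look in the newest picture that a camera, given by its name, has taken for a name from the list of things; names that differ only in an ending like _2 or _b are one class to them, and where a whole thing is asked for, a point or a joint stands for the part that bears it (a point fixed in the world has none). Each returns a list of dicts, best first, with "p" (0 to 1); they miss things now and then, are a little off and sometimes report something else, mostly with a low value. They report only what shows in the picture. A call takes as long as a camera call. They do not tell look-alikes from the thing itself.
- models.outline_of(camera, thing): "mask" (400x640 bool, what is visible of it).
- models.tip_of(camera, thing): "xyz" ([x, y, z] in m, in world coordinates, good to about 4 mm: a listed point, or the origin of a listed thing).
The state is a dict: "time_s": time; "joint_positions": joint angles; "qvel": joint speeds; "tau": joint torques, N m; "position": TCP position; "tcp_rot": TCP orientation; "force": force on the tool from outside, world axes, zero at the start; "moment": the same for the moment, N m; "opening": opening from 0.0 (shut) to 1.0 (fully open); "grasp_force": force on a finger pad.
Only numpy, scipy, OpenCV 4.12 (cv2) and the standard library are available. Lean on these libraries where they do the work, as an engineer would, in place of code of your own. Each camera call takes 0.05 s, during which the arm holds its last target. There are 200 camera calls.

### The job

On the bench's assembly jig, first raise the hold-down foot by pressing its black thumb bar down. Then bring the oblong wooden lamp plinth in under the raised foot, flat on the bench, with one short end square against the sprung stop and centred on it, and press it against the stop with a steady force of about 10 N (never driving the stop to the end of its travel) as a third hand for a colleague who will screw it down. Keep that push steady for at least two seconds and finish while still holding it so, with the foot still up; leave the other things on the bench alone.

Things in the scene. Friction and masses are not known exactly. Their poses are not given: they have to be found in the camera images.
- jig: Fixed metal jig. Origin on the bench, on the centreline, below the stop's face at rest. x: push direction into the stop (about world +y, yaw varies 0.35 rad either way); y: along the stop; z: up. Bench bare at x < 0, the plinth slides on it. Behind the stop: base plate (x 30 to 145, y +-70, 8 mm high), rail (x 45 to 75, y +-65, to z 34), fork (x 42 to 68, y +-21, to z 76 mm).
- stop (a joint): Travel of the sprung stop along jig +x, in m: 0 at rest, 0.025 at the end of its travel. No preload; the spring gives 1 N per mm (1000 N/m), so 0.010 means a 10 N push. It springs back when let go.
- stop_face (a point): Middle of the upright front face of the sprung stop, an aluminium plate 110 mm wide (along jig y), 12 mm thick, from 3 to 33 mm above the bench; the point is 14 mm above the bench and moves with the stop.
- foot_lever (a joint): Lever angle in rad: 0 foot down (starts at 0 to 0.12), 0.8 fully up; 0.55 or more counts as raised. Pressing the thumb bar down (2 to 3 N) raises the foot; friction holds it. At 0 the arm runs level over the stop to jig x -20 mm, its toe hanging to 14 mm above the bench, in the way. At 0.7 the toe is 70 mm up at jig x -35 mm, the arm's bend 115 mm up at x 0.
- lever_pad (a point): Top of the black thumb bar (14 mm thick, 44 mm long along jig y) at the lever's rear end; moves with the lever. The pivot axis is along jig y at jig x 55, z 62 mm. At lever angle a the pad lies (55 cos a + 37 sin a) mm towards jig +x of it and (37 cos a - 55 sin a) mm above it: 99 mm above the bench at 0, 55 mm at 0.7.
- plinth: Dark wooden oblong lamp plinth, 160 x 60 x 28 mm (its x, y, z), 0.2 to 0.45 kg, lying flat on the bench to the robot's right of the jig, with a brass threaded stub (10 mm thick, 12 mm high) on the middle of its top. Origin at the centre of its underside. Both short ends are alike: either may go against the stop.
- vase: Bystander: black glazed vase, up to 116 mm wide, 195 mm tall; origin under its foot.
- jar: Bystander: blue ceramic lidded jar, 96 mm wide, 148 mm tall; origin under its foot.
- screwdriver: Bystander: screwdriver lying on the bench; origin under its middle, about 25 mm high at most.
- round_plinth: Bystander: round dark wooden plinth, 90 mm across, 28 mm high; origin at the centre of its underside.
Mind the look-alikes: they are no part of the job. Leave any turquoise or white look-alike of the plinth alone.

How it is judged:
By the outcome, as a careful person would: the job done as asked, in the order asked, and still so for the second after the job is handed in, while the arm keeps its last pose, push and grip.
It also fails if it takes over 64 s, if anything falls off the work surface, if the arm or the gripper's body presses on something with over 40 N, if the wrist force passes 120 N, or if a joint passes its speed limit or range.

## Working session

There is one attempt and no reset: what is moved stays moved. The work goes in short steps, Python scripts to look and compute and a shell command to move; the robot and the scene stay as the last step left them, time stands still between calls to the robot, and variables do not carry over. Pictures are saved under pics/ and viewed, at most 10 in all, crops included, and the job is handed in when it is done.

```bash
mkdir -p pics; ls; python3 - <<'E'
from rig import bot,viewer,models
import cv2,numpy as np
s=bot.read_state();print(s['position'],s['tcp_rot'],s['opening'],s['force'])
for c in ['scene','top']:
    im,d=viewer.capture(c);cv2.imwrite(f'pics/{c}0.png',im)
    for t in ['plinth','stop_face','lever_pad','jig','vase','jar','screwdriver','round_plinth']:
        for r in models.tip_of(c,t)[:4]:
            i=viewer.camera_info(c);p=i['world_to_cam']@np.r_[r['xyz'],1]
            print(c,t,round(r['p'],2),np.round(r['xyz'],3),int(p[0]/p[2]*i['fx']+i['cx']),int(p[1]/p[2]*i['fy']+i['cy']))
E
```

```text
pics
[ 0.2402437  -0.57621231  0.23258279] [[ 9.23083318e-01  3.84599755e-01 -4.66373412e-04]
 [ 3.84599846e-01 -9.23080973e-01  2.11570799e-03]
 [ 3.83200352e-04 -2.13234189e-03 -9.99997653e-01]] 0.9959375784583577 [-0.75373359 -0.46858137 -0.39886545]
scene plinth 0.61 [ 0.339 -0.294 -0.004] 210 186
scene plinth 0.6 [ 0.544 -0.272  0.003] 215 225
scene plinth 0.6 [ 0.548 -0.439  0.001] 158 233
scene stop_face 0.65 [0.492 0.105 0.017] 332 195
scene stop_face 0.39 [ 0.616  0.465 -0.003] 452 211
scene lever_pad 0.62 [0.378 0.096 0.099] 323 155
scene lever_pad 0.21 [0.491 0.107 0.018] 333 194
scene jig 0.67 [ 0.492  0.104 -0.   ] 332 199
scene vase 0.75 [0.62  0.464 0.003] 453 210
scene jar 0.95 [0.385 0.466 0.002] 425 167
scene screwdriver 0.64 [ 0.782 -0.17   0.001] 252 283
scene round_plinth 0.69 [0.731 0.177 0.001] 374 249
top plinth 0.97 [ 0.548 -0.269 -0.   ] 394 196
top plinth 0.76 [ 0.543 -0.432  0.003] 441 196
top plinth 0.56 [ 0.342 -0.296 -0.002] 405 256
top stop_face 0.56 [0.49  0.105 0.02 ] 286 215
top lever_pad 0.63 [0.379 0.098 0.096] 288 246
top lever_pad 0.42 [0.488 0.103 0.   ] 287 216
top jig 0.67 [ 0.487  0.105 -0.001] 287 216
top jig 0.44 [ 0.383  0.47  -0.002] 180 249
top vase 0.97 [0.618 0.461 0.002] 183 181
top jar 0.73 [0.381 0.47  0.001] 179 250
top screwdriver 0.81 [ 0.782 -0.173 -0.001] 364 131
top screwdriver 0.41 [ 0.547 -0.271  0.002] 395 196
top round_plinth 0.97 [0.731 0.177 0.002] 265 147
```

```bash
python3 - <<'E'
import cv2,numpy as np
a=cv2.imread('pics/top0.png');b=cv2.imread('pics/scene0.png')
c=cv2.resize(a[100:300,150:470],None,fx=2.5,fy=2.5,interpolation=2);cv2.imwrite('pics/c1.png',c)
c=cv2.resize(b[120:300,120:480],None,fx=2.2,fy=2.2,interpolation=2);cv2.imwrite('pics/c2.png',c)
E
```

```text
(no output)
```

View pics/c1.png

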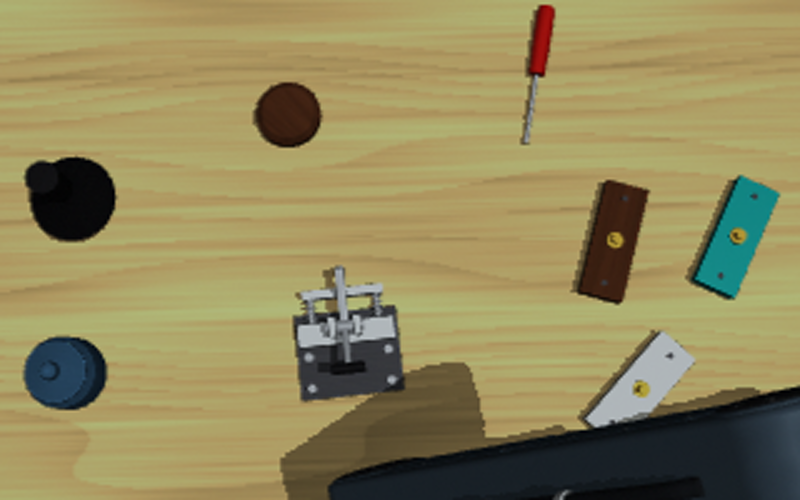

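View pics/c2.png

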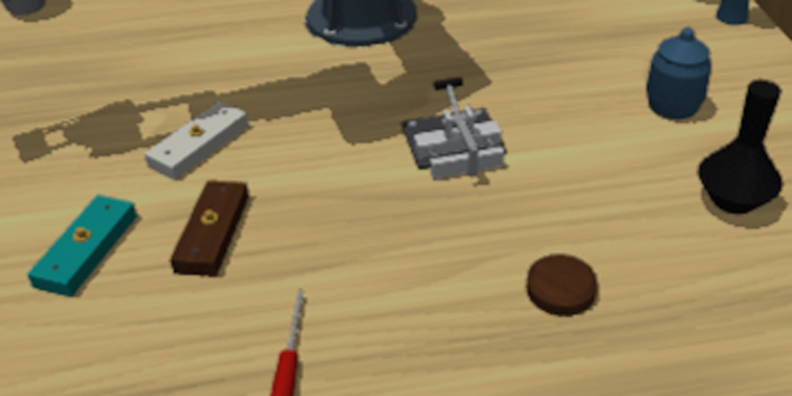

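Top crop: the jig is at about (286,216), with its stop towards the top of the picture (away from the robot). So the push direction is about world −x, not +y as the list says, and I'll go by what is seen. The plinth candidates are dark brown (395,196), turquoise (441,196), white (405,256) and the round dark one (265,147). I choose the dark brown oblong.

```bash
cat > h.py <<'E'
from rig import bot,viewer,models
import cv2,numpy as np
def cloud(c):
    im,d=viewer.capture(c);i=viewer.camera_info(c)
    v,u=np.mgrid[:400,:640]
    P=np.stack([(u-i['cx'])/i['fx']*d,(v-i['cy'])/i['fy']*d,d,np.ones_like(d)],-1)@np.linalg.inv(i['world_to_cam']).T
    P=P[...,:3];P[d==0]=np.nan
    return im,P
def rect(X):
    (c,s,a)=cv2.minAreaRect((X[:,:2]*1000).astype(np.float32))
    return np.round(c,1),np.round(s,1),round(a,1)
E
python3 - <<'E'
from h import *
for c in ['top','scene']:
    im,P=cloud(c);hsv=cv2.cvtColor(im,cv2.COLOR_BGR2HSV)
    for t,lo,hi in [('plinth',.022,.034),('stop_face',.026,.040),('lever_pad',.085,.115),('jig',.027,.040)]:
        for r in models.outline_of(c,t)[:3]:
            m=r['mask'];X=P[m];X=X[(X[:,2]>lo)&(X[:,2]<hi)]
            if len(X)<8: print(c,t,len(X));continue
            print(c,t,round(r['p'],2),m.sum(),len(X),np.round(np.median(im[m],0)),'z',np.round(np.median(X[:,2]),4),rect(X), np.round(X.mean(0),4))
    # stub / stop top / jig geometry
    m=(P[...,2]>.028)&(P[...,2]<.04)&(abs(P[...,0]-.49)<.05)&(abs(P[...,1]-.105)<.09)
    X=P[m];print(c,'jig 28-40 strip',rect(X))
    for a,b in [(.05,.09),(-.09,-.05),(.03,.05),(-.05,-.03)]:
        Y=X[(X[:,1]-.105>a)&(X[:,1]-.105<b)&(X[:,0]>.455)]
        if len(Y):print('  y',np.round(Y[:,1].mean(),4),'x',np.round([Y[:,0].min(),Y[:,0].mean(),Y[:,0].max()],4),len(Y), np.round(Y[:,1].min(),3),np.round(Y[:,1].max(),3))
E
```

```text
top plinth 0.9 805 665 [185. 181. 175.] z 0.0279 (array([ 344.7, -290. ]), array([ 60.9, 159.1]), 46.6) [ 0.3515 -0.2931  0.0279]
top plinth 0.67 835 706 [132. 135.  19.] z 0.0279 (array([ 547.3, -433.5]), array([ 60.2, 159.9]), 63.7) [ 0.5463 -0.4323  0.028 ]
top plinth 7
top stop_face 0.58 107 88 [183. 180. 173.] z 0.0327 (array([484.2, 106.8]), array([ 13.7, 101.5]), 5.1) [0.4839 0.1067 0.0327]
top stop_face 0.23 212 60 [ 12.  15. 135.] z 0.0274 (array([ 830.8, -180.1]), array([20.3, 97.2]), 76.5) [ 0.8376 -0.1801  0.028 ]
top lever_pad 0.61 202 53 [124. 120. 116.] z 0.0946 (array([381.7, 100.8]), array([28. , 29.4]), 43.5) [0.3832 0.1001 0.0945]
top lever_pad 0
top jig 0.97 1679 356 [63. 62. 61.] z 0.0332 (array([453.6, 103.6]), array([ 75.5, 129.6]), 4.5) [0.4469 0.1024 0.0331]
top jig 28-40 strip (array([464., 101.]), array([ 55.2, 117.4]), 4.4)
  y 0.159 x [0.4765 0.4808 0.4838] 5 0.157 0.161
  y 0.0533 x [0.4573 0.4826 0.4935] 5 0.053 0.054
  y 0.1464 x [0.4564 0.478  0.4863] 27 0.137 0.155
  y 0.064 x [0.4575 0.4839 0.4948] 23 0.056 0.073
scene plinth 0.87 777 549 [146. 157.
[... 310 characters left out ...]
ay([ 62.6, 163.6]), 72.9) [ 0.5525 -0.2668  0.0283]
scene stop_face 0.75 282 112 [89. 89. 90.] z 0.0324 (array([494.2, 107.6]), array([ 43.3, 107.3]), 12.0) [0.4865 0.1038 0.0321]
scene lever_pad 0.72 119 39 [77. 76. 78.] z 0.0941 (array([382.8,  97.5]), array([20.3, 28.8]), 38.2) [0.3839 0.0984 0.0936]
scene jig 0.87 1251 350 [89. 88. 88.] z 0.0334 (array([465.9, 102.8]), array([103.1, 129.6]), 3.4) [0.4551 0.1003 0.033 ]
scene jig 28-40 strip (array([478.7, 100.9]), array([ 76.8, 126. ]), 0.3)
  y 0.1579 x [0.4789 0.4832 0.4888] 6 0.157 0.16
  y 0.0526 x [0.4833 0.4884 0.4934] 6 0.051 0.055
  y 0.1457 x [0.4566 0.4791 0.4899] 25 0.136 0.154
  y 0.064 x [0.4633 0.4858 0.4957] 26 0.056 0.075
```

```bash
cat >> h.py <<'E'
from scipy.spatial.transform import Rotation as R
TH=np.radians(4.8);O=np.array([.4907,.1062])
EX=-np.array([np.cos(TH),np.sin(TH)]);EY=np.array([-EX[1],EX[0]])
def jig(x,y=0): return O+EX*x+EY*y
def go(xy,z,ydir):
    "row for a TCP target with the tool down and closing line along ydir"
    s=bot.read_state();p=np.array(s['position']);R0=np.array(s['tcp_rot'])
    yd=np.r_[ydir,0]/np.linalg.norm(ydir)
    if yd@R0[:,1]<0: yd=-yd
    Rn=np.stack([np.cross(yd,[0,0,-1]),yd,[0,0,-1]],1)
    return np.round(np.r_[R0.T@(np.r_[xy,z]-p),R.from_matrix(R0.T@Rn).as_rotvec(degrees=True)],4)
def plinth():
    for c in ['top','scene']:
        im,P=cloud(c);b,g,r=[im[...,k].astype(int) for k in range(3)]
        m=(P[...,2]>.022)&(P[...,2]<.0315)&(r>g*1.25)&(r<110)&(P[...,0]>.3)
        m&=np.hypot(P[...,0]-.731,P[...,1]-.177)>.052
        n,l,st,_=cv2.connectedComponentsWithStats(m.astype(np.uint8))
        k=1+np.argmax(st[1:,4]);print(c,st[k],rect(P[l==k]))
E
python3 - <<'E'
from h import *
print('EY',EY)
plinth()
print(go((.5,-.15),.2,EY)); print(go(jig(112),.15,EY)); print(go(jig(112),.113,EY)); print(go(jig(119),.063,EY))
E
```

```text
EY [ 0.08367784 -0.99649286]
top [382 172  27  49 612] (array([ 545.4, -265.1]), array([ 60.9, 160.7]), 74.0)
scene [198 202  34  39 707] (array([ 548. , -266.8]), array([ 61.7, 158.5]), 73.8)
[ 4.03800e-01 -2.94200e-01  3.35000e-02 -1.70000e-03 -5.00000e-04
  1.78189e+01]
[-1.061334e+02 -3.480740e+01  8.310000e-02 -1.700000e-03 -5.000000e-04
  1.781890e+01]
[-1.061334e+02 -3.480740e+01  1.201000e-01 -1.700000e-03 -5.000000e-04
  1.781890e+01]
[-1.127976e+02 -3.694950e+01  1.701000e-01 -1.700000e-03 -5.000000e-04
  1.781890e+01]
```

```bash
sed -i 's/return O+EX\*x+EY\*y/return O+(EX*x+EY*y)\/1000/' h.py
python3 -m jog '[[0,0.2,-0.147,0.016,0,0,9],[0,0.404,-0.294,0.033,0,0,17.8],[0,0.404,-0.294,0.033,0,0,17.8],[0,0.404,-0.294,0.033,0,0,17.8],[0,0.404,-0.294,0.033,0,0,17.8],[0,0.404,-0.294,0.033,0,0,17.8],[0,0.404,-0.294,0.033,0,0,17.8],[0,0.404,-0.294,0.033,0,0,17.8],[0,0.404,-0.294,0.033,0,0,17.8],[0,0.404,-0.294,0.033,0,0,17.8]]'
python3 - <<'E'
from h import *
print(go(jig(112),.15,EY)); print(go(jig(112),.113,EY)); print(go(jig(119),.063,EY))
E
```

```text
time_s: 2.75
position: [0.5003, -0.1502, 0.2006]
tcp_rot: [[0.996, 0.085, -0.0], [0.085, -0.996, -0.001], [-0.0, 0.001, -1.0]]
force: [0.2, -0.3, -0.0]
opening: 0.017
grasp_force: 0.0
[-0.0997 -0.2565  0.0505  0.0337  0.0074  0.0894]
[-0.0997 -0.2565  0.0875  0.0337  0.0074  0.0894]
[-0.1067 -0.2565  0.1375  0.0337  0.0074  0.0894]
```

```bash
python3 -m jog '[[0,-0.05,-0.13,0.01,0,0,0],[0,-0.1,-0.256,0.03,0,0,0],[0,-0.1,-0.256,0.05,0,0,0],[0,-0.1,-0.256,0.05,0,0,0],[0,-0.1,-0.256,0.05,0,0,0],[0,-0.1,-0.256,0.05,0,0,0],[0,-0.1,-0.256,0.05,0,0,0],[0,-0.1,-0.256,0.05,0,0,0]]'
python3 - <<'E'
from h import *
im,P=cloud('top');cv2.imwrite('pics/c3.png',cv2.resize(im[180:280,220:360],None,fx=5,fy=5,interpolation=2))
print(go(jig(112),.113,EY)); print(go(jig(115),.09,EY));print(go(jig(119),.063,EY))
E
```

```text
time_s: 3.75
position: [0.3807, 0.0952, 0.151]
tcp_rot: [[0.997, 0.081, 0.002], [0.081, -0.997, -0.0], [0.002, 0.0, -1.0]]
force: [0.3, -0.2, -0.1]
opening: 0.002
grasp_force: 0.0
[-0.0013 -0.0016  0.0379  0.0195 -0.0978 -0.1237]
[-0.0043 -0.0016  0.0609  0.0195 -0.0978 -0.1237]
[-0.0084 -0.0016  0.0879  0.0195 -0.0978 -0.1237]
```

```bash
python3 -m jog '[[0,-0.001,-0.002,0.02,0,0,0],[0,-0.001,-0.002,0.038,0,0,0],[0,-0.002,-0.002,0.045,0,0,0],[0,-0.003,-0.002,0.052,0,0,0],[0,-0.004,-0.002,0.06,0,0,0],[0,-0.005,-0.002,0.067,0,0,0],[0,-0.006,-0.002,0.074,0,0,0],[0,-0.007,-0.002,0.08,0,0,0]]'
python3 -m jog '[[0,-0.001,0,0.006,0,0,0],[0,-0.001,0,0.008,0,0,0],[0,-0.001,0,0.008,0,0,0]]'
python3 - <<'E'
from h import *
for c in ['scene','top']:
    viewer.capture(c);print([(round(r['p'],2),np.round(r['xyz'],3)) for r in models.tip_of(c,'lever_pad')])
im,P=cloud('scene');cv2.imwrite('pics/c3.png',cv2.resize(im[100:230,260:420],None,fx=4,fy=4,interpolation=2))
E
```

```text
time_s: 4.8
position: [0.3732, 0.098, 0.0702]
tcp_rot: [[0.996, 0.084, 0.003], [0.084, -0.996, 0.0], [0.003, 0.0, -1.0]]
force: [0.9, -0.4, 2.8]
opening: 0.007
grasp_force: 1.1
time_s: 5.18
position: [0.3707, 0.0979, 0.0624]
tcp_rot: [[0.996, 0.084, -0.001], [0.084, -0.996, 0.0], [-0.001, -0.0, -1.0]]
force: [-0.5, 0.3, 1.0]
opening: 0.006
grasp_force: 0.0
[(0.53, array([0.366, 0.098, 0.052]))]
[]
```

View pics/c3.png

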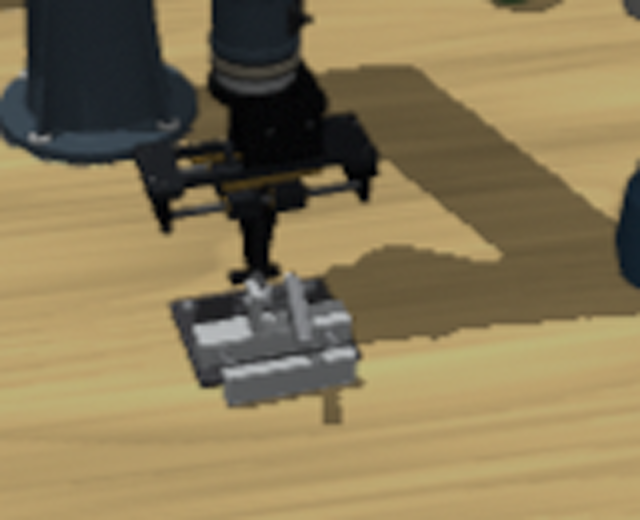

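The thumb bar is down at about z 0.052 and the arm stands raised at crop (295,305). Next I retract and go to the plinth.

```bash
python3 -m jog '[[0,0,0,-0.03,0,0,0],[0.5,0,0,-0.08,0,0,0],[1,0.07,0.1,-0.09,0,0,0],[1,0.14,0.2,-0.09,0,0,5],[1,0.14,0.25,-0.09,0,0,10],[1,0.14,0.25,-0.09,0,0,10]]'
python3 - <<'E'
from h import *
plinth()
w=np.array([.276,.961]);g=(.583,-.2765)
print(go(g,.12,w),go(g,.016,w))
im,P=cloud('scene');i=viewer.camera_info('scene')
m=(P[...,2]>.045)&(abs(P[...,0]-.49)<.08)&(abs(P[...,1]-.105)<.03)
X=P[m]; J=np.c_[(X[:,:2]-O)@EX,(X[:,:2]-O)@EY,X[:,2]]*1000
print('toe side',np.round(J[np.argsort(J[:,0])[:5]]),'top',np.round(J[np.argsort(-J[:,2])[:3]]))
E
```

```text
time_s: 6.18
position: [0.5131, -0.1081, 0.1519]
tcp_rot: [[0.996, -0.091, -0.0], [-0.091, -0.996, 0.0], [-0.0, -0.0, -1.0]]
force: [0.0, 0.7, -0.6]
opening: 0.491
grasp_force: 0.0
top [382 172  27  49 546] (array([ 545.3, -265.1]), array([ 60.3, 160.8]), 73.5)
scene [198 202  34  39 707] (array([ 548.1, -266.7]), array([ 61.3, 159.9]), 74.2)
[ 0.0804  0.1564  0.0338  0.1798 -0.4926 10.5421] [ 0.0795  0.156   0.1378  0.1798 -0.4926 10.5421]
toe side [[-34.   2.  89.]
 [-33.  -2.  88.]
 [-32.  -5.  87.]
 [-32.   4.  88.]
 [-31.   1.  91.]] top [[ -5.   6. 123.]
 [  1.   4. 122.]
 [ -1.   2. 119.]]
```

```bash
python3 -m jog '[[1,0.04,0.08,0.02,0,0,5],[1,0.08,0.156,0.034,0,0,10.5],[1,0.08,0.156,0.034,0,0,10.5],[1,0.08,0.156,0.034,0,0,10.5],[1,0.08,0.156,0.034,0,0,10.5],[1,0.08,0.156,0.034,0,0,10.5]]'
python3 - <<'E'
from h import *
plinth()
w=np.array([.276,.961]);g=(.583,-.2765)
print(go(g,.016,w))
E
```

```text
time_s: 7.08
position: [0.5773, -0.2666, 0.1178]
tcp_rot: [[0.963, -0.268, -0.002], [-0.268, -0.963, 0.002], [-0.002, -0.001, -1.0]]
force: [-0.2, 0.5, -0.8]
opening: 1.001
grasp_force: 0.0
top [362 121   2   2   4] (array([ 810.2, -165.6]), array([3.5, 5.6]), 80.0)
scene [198 202  34  39 681] (array([ 547.2, -266. ]), array([ 62., 160.]), 74.3)
[ 0.0075  0.0075  0.1021 -0.0224  0.0436  0.4424]
```

```bash
python3 -m jog '[[1,0,0,0.03,0,0,0],[1,0,0,0.05,0,0,0],[1,0,0,0.05,0,0,0],[1,0,0,0.05,0,0,0]]'
python3 - <<'E'
from h import *
w=np.array([.276,.961]);g=(.583,-.2765)
print(go(g,.016,w))
E
```

```text
time_s: 7.68
position: [0.5787, -0.2692, 0.0682]
tcp_rot: [[0.963, -0.27, 0.001], [-0.27, -0.963, -0.0], [0.001, 0.0, -1.0]]
force: [0.8, -0.0, 0.7]
opening: 1.002
grasp_force: 0.0
[ 0.0061  0.0059  0.0522  0.0127 -0.0406  0.3565]
```

```bash
python3 -m jog '[[1,0.006,0.006,0,0,0,0.4],[1,0.006,0.006,0.03,0,0,0.4],[1,0.006,0.006,0.052,0,0,0.4],[1,0.006,0.006,0.052,0,0,0.4],[0,0.006,0.006,0.052,0,0,0.4],[0,0.006,0.006,0.052,0,0,0.4],[0,0.006,0.006,0.052,0,0,0.4],[0,0.006,0.006,0.052,0,0,0.4],[0,0.006,0.006,0.052,0,0,0.4],[0,0.006,0.006,0.052,0,0,0.4]]'
python3 - <<'E'
from h import *
plinth()
# target: front end at jig x=-12, grasp 38 mm behind centre
print(go(jig(-130),.02,EY),bot.read_state()['force'])
E
```

```text
time_s: 8.93
position: [0.583, -0.2771, 0.0167]
tcp_rot: [[0.961, -0.277, 0.001], [-0.277, -0.961, -0.001], [0.002, 0.001, -1.0]]
force: [-1.5, -0.3, 4.9]
opening: 0.685
grasp_force: 30.0
top [364 110   2   2   3] (array([ 851. , -173.7]), array([2.3, 5.2]), 44.6)
scene [198 222  23  19 321] (array([ 589.7, -278.9]), array([64.6, 69.1]), 74.7)
[-7.3300e-02 -3.8910e-01 -3.8000e-03  6.9100e-02 -8.0600e-02 -2.0863e+01] [-1.12384387  0.06627675  5.93794184]
```

```bash
python3 - <<'E'
from h import *
print(go(jig(-145,170),.0165,EY),go(jig(-145,170),.0165,EY)/6)
E
```

```text
[ 1.3000e-03 -2.3560e-01 -0.0000e+00  6.9100e-02 -8.0600e-02 -2.0863e+01] [ 2.16666667e-04 -3.92666667e-02 -0.00000000e+00  1.15166667e-02
 -1.34333333e-02 -3.47716667e+00]
```

```bash
python3 -m jog '[[0,0,-0.012,0,0,0,-2],[0,0,-0.036,0,0,0,-4],[0,0,-0.06,0,0,0,-6],[0,0,-0.085,0,0,0,-8],[0,0,-0.11,0,0,0,-10],[0,0,-0.135,0,0,0,-12],[0,0,-0.16,0,0,0,-14],[0,0.001,-0.185,0,0,0,-16],[0,0.001,-0.21,0,0,0,-18.5],[0,0.001,-0.228,0,0,0,-20],[0,0.001,-0.236,0,0,0,-20.9],[0,0.001,-0.236,0,0,0,-20.9],[0,0.001,-0.236,0,0,0,-20.9]]'
python3 - <<'E'
from h import *
print(go(jig(-135,0),.0165,EY))
im,P=cloud('top');cv2.imwrite('pics/c4.png',cv2.resize(im[120:260,230:410],None,fx=4,fy=4,interpolation=2))
E
```

```text
time_s: 10.65
position: [0.6494, -0.0486, 0.0167]
tcp_rot: [[0.996, 0.086, 0.002], [0.086, -0.996, 0.001], [0.002, -0.001, -1.0]]
force: [0.1, 1.6, 6.5]
opening: 0.687
grasp_force: 30.0
[-0.0099 -0.1676  0.0003 -0.0293 -0.0953  0.1114]
```

View pics/c4.png

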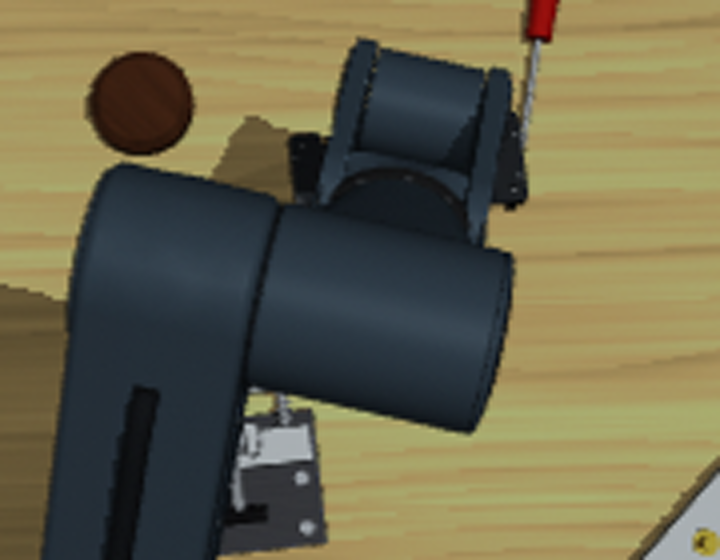

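```bash
python3 -m jog '[[0,-0.01,-0.012,0,0,0,0.1],[0,-0.01,-0.036,0,0,0,0.1],[0,-0.01,-0.06,0,0,0,0.1],[0,-0.01,-0.085,0,0,0,0.1],[0,-0.01,-0.11,0,0,0,0.1],[0,-0.01,-0.135,0,0,0,0.1],[0,-0.01,-0.155,0,0,0,0.1],[0,-0.01,-0.168,0,0,0,0.1],[0,-0.01,-0.168,0,0,0,0.1],[0,-0.01,-0.168,0,0,0,0.1]]'
python3 - <<'E'
from h import *
print(go(jig(-128,0),.0165,EY),bot.read_state()['moment'])
im,P=cloud('scene');cv2.imwrite('pics/c5.png',cv2.resize(im[120:260,270:420],None,fx=4,fy=4,interpolation=2))
b,g,r=[im[...,k].astype(int) for k in range(3)]
m=(P[...,2]>.012)&(P[...,2]<.0315)&(r>g*1.2)&(r<110)&(P[...,0]>.45)&(P[...,0]<.69)&(P[...,1]>.03)&(P[...,1]<.2)
X=P[m];J=np.c_[(X[:,:2]-O)@EX,(X[:,:2]-O)@EY,X[:,2]]*1000
T=J[J[:,2]>24];print(len(J),J.min(0),J.max(0),rect(T/1000))
for a in range(-180,10,15):
    k=T[(T[:,0]>=a)&(T[:,0]<a+15)]
    if len(k):print(a,len(k),np.round([k[:,1].min(),k[:,1].max()],1))
E
```

```text
time_s: 11.95
position: [0.624, 0.1188, 0.0167]
tcp_rot: [[0.997, 0.083, 0.0], [0.083, -0.997, 0.002], [0.001, -0.002, -1.0]]
force: [-0.4, 3.1, 9.3]
opening: 0.686
grasp_force: 30.0
[-0.0059  0.0014  0.0002 -0.0988 -0.0319 -0.0162] [ 0.38974545 -0.06612813  0.12061545]
414 [-177.7572985   -31.06580779   12.02340453] [-26.47781984  36.25423102  31.49553871] (array([-101.5,   -0.6]), array([ 61.1, 150. ]), 89.5)
-180 67 [-30.6  27.1]
-165 69 [-30.6  27.4]
-150 73 [-30.3  30.3]
-135 59 [-30.2  24.2]
-120 44 [-31.1  17.5]
-105 7 [-26.  -3.]
-90 12 [-27.2   1.6]
-60 9 [-6.9  6.7]
-45 3 [-3.2  0.7]
-30 3 [-0.5  5.2]
```

View pics/c5.png

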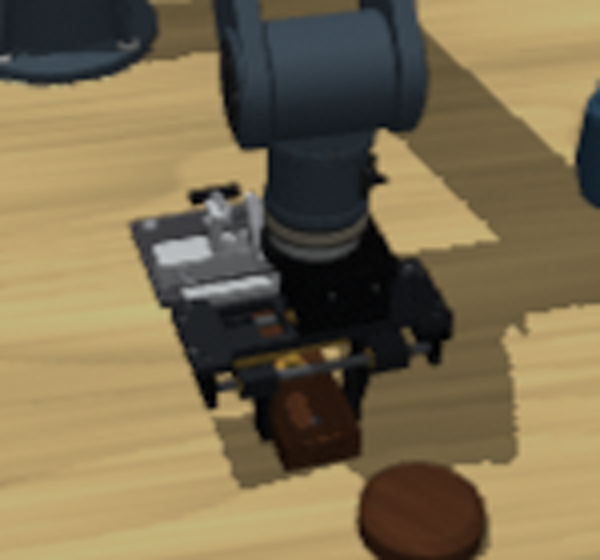

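```bash
python3 -m jog '[[0,0,0.001,-0.0005,0,0,0],[0,-0.003,0.001,-0.0005,0,0,0],[0,-0.006,0.001,-0.0005,0,0,0],[0,-0.009,0.001,-0.0005,0,0,0],[0,-0.012,0.001,-0.0005,0,0,0],[0,-0.012,0.001,-0.0005,0,0,0],[0,-0.012,0.001,-0.0005,0,0,0]]'
python3 -m jog '[[0,-0.002,0,0,0,0,0],[0,-0.004,0,0,0,0,0],[0,-0.004,0,0,0,0,0],[0,-0.004,0,0,0,0,0]]'
python3 -m jog '[[0,-0.002,0,0,0,0,0],[0,-0.004,0,0,0,0,0],[0,-0.004,0,0,0,0,0],[0,-0.004,0,0,0,0,0]]'
python3 -c "
from h import *
s=bot.read_state();print(s['force'],s['moment'],(np.array(s['position'][:2])-O)@EX,(np.array(s['position'][:2])-O)@EY)"
```

```text
time_s: 12.88
position: [0.6132, 0.1142, 0.0167]
tcp_rot: [[0.997, 0.082, 0.001], [0.082, -0.997, -0.0], [0.001, 0.0, -1.0]]
force: [3.3, -0.1, 6.6]
opening: 0.688
grasp_force: 30.0
time_s: 13.38
position: [0.6095, 0.1137, 0.0167]
tcp_rot: [[0.997, 0.082, 0.002], [0.082, -0.997, -0.0], [0.002, 0.001, -1.0]]
force: [2.4, 0.5, 5.9]
opening: 0.686
grasp_force: 30.0
time_s: 13.88
position: [0.6062, 0.1134, 0.0167]
tcp_rot: [[0.997, 0.082, 0.003], [0.082, -0.997, -0.0], [0.003, 0.001, -1.0]]
force: [4.8, -0.3, 4.2]
opening: 0.689
grasp_force: 30.0
[ 4.80588922 -0.29593227  4.1622754 ] [-0.19054843 -0.73855521  0.03208649] -0.11570187534979832 0.0024908613995668653
```

```bash
cat >> h.py <<'E'
def chk():
    im,P=cloud('scene');b,g,r=[im[...,k].astype(int) for k in range(3)]
    m=(P[...,2]>.012)&(P[...,2]<.0315)&(r>g*1.2)&(r<110)&(P[...,0]>.45)&(P[...,0]<.69)&(P[...,1]>.03)&(P[...,1]<.2)
    m&=np.hypot(P[...,0]-.731,P[...,1]-.177)>.052
    X=P[m];J=np.c_[(X[:,:2]-O)@EX,(X[:,:2]-O)@EY,X[:,2]]*1000
    T=J[J[:,2]>24];print('rear',np.round(np.sort(J[:,0])[:8],1))
    for a in range(-170,-100,10):
        k=T[(T[:,0]>=a)&(T[:,0]<a+10)]
        if len(k):print(a,len(k),np.round([k[:,1].min(),k[:,1].max()],1))
    # stop plate top: jig x -5..30, z 28-38
    m=(P[...,2]>.029)&(P[...,2]<.037)
    X=P[m];J=np.c_[(X[:,:2]-O)@EX,(X[:,:2]-O)@EY,X[:,2]]*1000
    k=J[(J[:,0]>-15)&(J[:,0]<35)&(abs(J[:,1])<70)]
    print('stop',len(k),np.round([k[:,1].min(),k[:,1].max()],1))
    for a in range(-60,60,15):
        q=k[(k[:,1]>=a)&(k[:,1]<a+15)]
        if len(q):print(' ',a,len(q),np.round([q[:,0].min(),q[:,0].mean(),q[:,0].max()],1))
    s=bot.read_state();p=np.array(s['position'][:2])-O
    print('F jig',np.round([s['force'][:2]@EX,s['force'][:2]@EY,s['force'][2]],1),'M',np.round(s['moment'],2),'tcp',np.round([p@EX*1000,p@EY*1000],1))
E
python3 -c "
from h import *
chk()"
```

```text
rear [-159.9 -159.5 -158.2 -158.1 -158.  -157.8 -157.6 -157.5]
-160 51 [-27.6  31.3]
-150 46 [-25.9  31.1]
-140 43 [-26.3  30.8]
-130 50 [-29.   34.3]
-120 35 [-27.3  29.6]
-110 43 [-26.8  23.6]
stop 26 [-12.5  42.9]
  -15 6 [ 9.4 11.8 15. ]
  0 9 [-11.1   7.   14.3]
  15 4 [10.4 12.  14.2]
  30 7 [ 6.3 15.8 29.2]
F jig [-5.6  0.8  5.5] M [-0.16 -0.76  0.04] tcp [-115.7    2.5]
```

```bash
python3 -m jog '[[0,0.003,0,0,0,0,0],[0,0.006,-0.001,0,0,0,0],[0,0.006,-0.002,0,0,0,0],[0,0.006,-0.002,0,0,0,0],[0,0.004,-0.002,0,0,0,0],[0,0.002,-0.002,0,0,0,0],[0,0,-0.002,0,0,0,0],[0,-0.002,-0.002,0,0,0,0],[0,-0.004,-0.002,0,0,0,0],[0,-0.004,-0.002,0,0,0,0],[0,-0.004,-0.002,0,0,0,0]]'
python3 -c "
from h import *
chk()"
```

```text
time_s: 15.3
position: [0.6031, 0.1146, 0.0166]
tcp_rot: [[0.997, 0.082, 0.005], [0.082, -0.997, -0.001], [0.005, 0.001, -1.0]]
force: [7.3, -1.5, 2.3]
opening: 0.692
grasp_force: 30.0
rear [-155.7 -155.4 -155.2 -155.1 -154.8 -154.7 -154.4 -154.2]
-160 34 [-28.2  27.5]
-150 48 [-28.4  30.6]
-140 48 [-28.   30.1]
-130 43 [-29.5  31. ]
-120 46 [-29.7  38.9]
-110 35 [-28.6  23.4]
stop 21 [-14.4  39.4]
  -15 6 [-6.  12.5 18.4]
  0 6 [11.6 15.9 21.5]
  15 6 [13.3 16.2 19.3]
  30 3 [14.6 16.8 19.1]
F jig [-7.   1.3  2.5] M [-0.26 -0.94  0.09] tcp [-112.7    1. ]
```

```bash
python3 -m jog '[[0,-0.002,0,0,0,-0.3,0],[0,-0.004,0,0,0,-0.3,0],[0,-0.004,0,0,0,-0.3,0],[0,-0.004,0,0,0,-0.3,0]]'
python3 -c "
from h import *
chk()"
python3 -m jog '[[0,-0.002,0,0,0,0,0],[0,-0.002,0,0,0,0,0],[0,-0.002,0,0,0,0,0]]'
python3 -c "
from h import *
chk()"
```

```text
time_s: 15.85
position: [0.6005, 0.1143, 0.0167]
tcp_rot: [[0.997, 0.082, 0.003], [0.082, -0.997, -0.001], [0.003, 0.001, -1.0]]
force: [8.7, -1.0, 1.7]
opening: 0.69
grasp_force: 30.0
rear [-153.3 -153.  -153.  -152.3 -152.3 -152.  -151.9 -151.9]
-160 15 [-19.2  30. ]
-150 50 [-27.9  30.1]
-140 46 [-29.4  29.2]
-130 44 [-28.6  37.1]
-120 45 [-30.1  33. ]
-110 39 [-28.3  26.5]
stop 20 [-15.5  36. ]
  -30 1 [20.1 20.1 20.1]
  -15 5 [16.  18.1 21.1]
  0 6 [-4.3 16.9 23. ]
  15 5 [17.6 19.2 23.1]
  30 3 [16.5 17.8 20. ]
F jig [-9.4  2.1  0.9] M [-0.13 -1.31  0.03] tcp [-110.     1.1]
time_s: 16.27
position: [0.5992, 0.1141, 0.0167]
tcp_rot: [[0.997, 0.082, 0.004], [0.082, -0.997, -0.001], [0.004, 0.001, -1.0]]
force: [9.7, -1.2, 0.1]
opening: 0.687
grasp_force: 30.0
rear [-151.8 -151.3 -151.1 -151.1 -151.  -150.8 -150.8 -150.8]
-160 3 [-16.  18.]
-150 49 [-28.5  30.6]
-140 46 [-28.1  29.1]
-130 46 [-27.8  30.5]
-120 40 [-29.6  32.4]
-110 44 [-28.5  26.6]
stop 19 [-15.   38.5]
  -15 5 [16.7 20.6 24.1]
  0 8 [-4.4 14.5 22.9]
  15 4 [17.7 20.3 23.1]
  30 2 [19.9 20.6 21.2]
F jig [-10.2   1.8  -0.4] M [-0.2  -1.39 -0.  ] tcp [-108.8    1.2]
```

```bash
cat > f.py <<'E'
from h import *
F=[]
for k in range(6):
    viewer.capture('scene');s=bot.read_state();p=np.array(s['position'][:2])-O
    F.append([-(np.array(s['force'][:2])@EX),s['force'][2],p@EX*1000])
print(np.round(np.mean(F,0),2),np.round(np.std(F,0),2))
E
python3 f.py
python3 -m jog '[[0,0.002,0,0,0,0,0],[0,0.002,0,0,0,0,0],[0,0.002,0,0,0,0,0]]' >/dev/null; python3 f.py
python3 -m jog '[[0,0.002,0,0,0,0,0],[0,0.002,0,0,0,0,0],[0,0.002,0,0,0,0,0]]' >/dev/null; python3 f.py
python3 -m jog '[[0,0.003,0,0,0,0,0],[0,0.003,0,0,0,0,0],[0,0.003,0,0,0,0,0]]' >/dev/null; python3 f.py
python3 -m jog '[[0,0.003,0,0,0,0,0],[0,0.003,0,0,0,0,0],[0,0.003,0,0,0,0,0]]' >/dev/null; python3 f.py
python3 -m jog '[[0,0.003,0,0,0,0,0],[0,0.003,0,0,0,0,0],[0,0.003,0,0,0,0,0]]' >/dev/null; python3 f.py
```

```text
[   9.69    0.29 -108.77] [0.28 0.41 0.01]
[   7.34    2.   -109.35] [0.29 0.44 0.02]
[   5.75    3.92 -110.36] [0.51 0.43 0.01]
[   3.49    5.97 -111.93] [0.6  0.25 0.01]
[   0.25    8.26 -113.21] [0.46 0.21 0.01]
[  -1.46   10.75 -114.63] [0.26 0.58 0.01]
```

```bash
python3 -m jog '[[0,-0.002,0,0,0,0,0],[0,-0.004,0,0,0,0,0],[0,-0.006,0,0,0,0,0],[0,-0.008,0,0,0,0,0],[0,-0.01,0,0,0,0,0],[0,-0.012,0,0,0,0,0],[0,-0.0135,0,0,0,0,0],[0,-0.0143,0,0,0,0,0],[0,-0.0143,0,0,0,0,0],[0,-0.0143,0,0,0,0,0],[0,-0.0143,0,0,0,0,0]]'; python3 f.py; python3 -c "
from h import *
chk();print(bot.read_state()['tcp_rot'])
im,P=cloud('scene');cv2.imwrite('pics/c6.png',cv2.resize(im[130:250,270:400],None,fx=4.5,fy=4.5,interpolation=2))
i,Q=cloud('scene')
m=(P[...,2]>.045)&(abs(P[...,0]-.49)<.08)&(abs(P[...,1]-.105)<.03)
X=P[m]; J=np.c_[(X[:,:2]-O)@EX,(X[:,:2]-O)@EY,X[:,2]]*1000
print(models.tip_of('scene','lever_pad'),models.tip_of('scene','stop_face'))"
```

```text
time_s: 21.38
position: [0.5986, 0.1141, 0.017]
tcp_rot: [[0.997, 0.081, 0.006], [0.081, -0.997, -0.001], [0.006, 0.001, -1.0]]
force: [10.0, -0.8, 1.1]
opening: 0.687
grasp_force: 30.0
[  10.61    0.83 -108.21] [0.53 0.35 0.01]
rear [-151.3 -151.3 -150.7 -150.5 -150.4 -150.1 -150.  -149.9]
-160 1 [14.7 14.7]
-150 61 [-28.1  30.8]
-140 46 [-28.1  30.2]
-130 40 [-28.6  30.6]
-120 45 [-30.7  32.1]
-110 39 [-28.2  24.7]
stop 18 [-17.2  38.1]
  -30 1 [25.5 25.5 25.5]
  -15 4 [18.  21.1 22.5]
  0 6 [-6.4 16.3 23.5]
  15 4 [18.9 21.9 25.7]
  30 3 [19.2 20.6 21.5]
F jig [-10.5   1.5   0.5] M [-0.17 -1.46  0.02] tcp [-108.2    1.1]
[[ 9.96659996e-01  8.14568622e-02  5.79923120e-03]
 [ 8.14629171e-02 -9.96676040e-01 -8.15241874e-04]
 [ 5.71354774e-03  1.28494125e-03 -9.99982852e-01]]
[{'xyz': [0.6167, 0.4645, -0.0019], 'p': 0.66}, {'xyz': [0.3703, 0.093, 0.0504], 'p': 0.49}] []
```

View pics/c6.png

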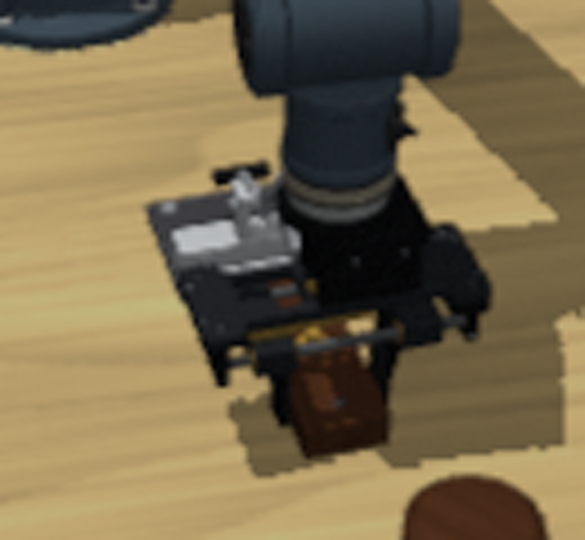

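```bash
python3 -m jog '[[0,0,0,0.0002,0,-0.2,0],[0,0,0,0.0003,0,-0.4,0],[0,0,0,0.0003,0,-0.4,0],[0,0,0,0.0003,0,-0.4,0]]'; python3 f.py
python3 -m jog '[[0,0,0,0,0,0,0],[0,0,0,0,0,0,0],[0,0,0,0,0,0,0],[0,0,0,0,0,0,0],[0,0,0,0,0,0,0],[0,0,0,0,0,0,0],[0,0,0,0,0,0,0],[0,0,0,0,0,0,0],[0,0,0,0,0,0,0],[0,0,0,0,0,0,0],[0,0,0,0,0,0,0],[0,0,0,0,0,0,0],[0,0,0,0,0,0,0],[0,0,0,0,0,0,0],[0,0,0,0,0,0,0],[0,0,0,0,0,0,0],[0,0,0,0,0,0,0],[0,0,0,0,0,0,0],[0,0,0,0,0,0,0],[0,0,0,0,0,0,0]]'; python3 f.py
```

```text
time_s: 22.42
position: [0.5987, 0.1141, 0.0166]
tcp_rot: [[0.997, 0.081, -0.001], [0.081, -0.997, -0.001], [-0.001, 0.001, -1.0]]
force: [9.9, -0.4, 0.5]
opening: 0.683
grasp_force: 30.0
[  10.7     0.69 -108.23] [0.47 0.37 0.02]
time_s: 25.22
position: [0.5987, 0.1141, 0.0166]
tcp_rot: [[0.997, 0.081, -0.001], [0.081, -0.997, -0.001], [-0.001, 0.001, -1.0]]
force: [9.6, -0.5, 1.5]
opening: 0.689
grasp_force: 30.0
[  10.79    0.32 -108.23] [0.69 0.5  0.01]
```

```bash
python3 -c "
from rig import workorder
print(workorder.hand_in())"
```

```text
the job is handed in; nothing more can be done
None
```

I handed the job in at about 25.5 s: foot raised first, then the dark plinth gripped flat on the bench and held square against the stop, about 1 mm off centre, at about 10 N (roughly 9–10 mm of the 25 mm travel, estimated from force and position) for over 2 s; the jig pushed toward about world −x, not the stated +y, so I went by the camera images.

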